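Advance the board carriers through the test tray

TASK

On the test tray, slide the green carrier sideways out of the bay in front of the red contact head into the empty bay beside it, then slide the red carrier up to the head, press it against the brass sprung pad with about 10 N for half a second and leave it in that bay, and finally slide the blue carrier sideways fully into the bay the red one left. Slide the carriers one at a time in that order without lifting them, handle them gently, never forcing them against the pad or the tray walls, and leave everything else alone.

Things in the scene. Friction and masses are not known exactly. Their poses are not given: they have to be found in the camera images.
- tray: fixed tray: dark plate 6 mm thick, aluminium wall (8 mm thick, top 16 mm over the bench) round 2 x 2 open bays. Origin: middle of the bays, on the bench; x towards the head side, y left. Free inside the wall: x -74 to +71, y -66 to +66 mm. Bay centre lines y = +33 and -33 mm; carriers in front bays have their centre near x = -41 mm, in back bays at x = 20 mm or more. No walls between bays
- head: contact head fixed on the tray plate behind the left or right back bay: red box 50 x 56 x 24 mm, small green lamp on top. Origin: centre of its underside, on its bay's centre line at tray x = 120 mm; axes as the tray's. Facing -x it carries the brass sprung pad (point head_pad)
- head_pad (a point): fixed point on the head, tray x = 63 mm, 21.5 mm over the bench: rearmost place of the free face of the brass pad (36 x 9 mm, above the back wall). The face really stands 0 to 10 mm before it (-x), set anew each time and not reported: feel for it. The pad gives from 2 N, then 4 N per mm, hard stop after 5 mm. Wanted 5 to 16 N for 0.4 s, never over 20 N. Damped, it eases a released carrier back
- cover: plain grey cover block 50 x 56 x 24 mm fixed behind the other back bay (empty at the start). Origin: centre of its underside, tray x = 120 mm, on that bay's centre line; axes as the tray's
- green: carrier: green plastic block 60 x 60 x 20 mm with an upright black round post (18 mm diameter, 40 mm tall, a green ring near its top) on the middle of its top. Origin: centre of its underside. About 0.25 kg. Loose; grip it gently (20 N), as it is forced if squeezed against the wall; slides easily on the floor (friction about 0.15), at the start in the back bay before the head, just clear of the pad
- red: carrier: red plastic block 60 x 60 x 20 mm with an upright black round post (18 mm diameter, 40 mm tall, a red ring near its top) on the middle of its top. Origin: centre of its underside. About 0.25 kg. Loose; grip it gently (20 N), as it is forced if squeezed against the wall; slides easily on the floor (friction about 0.15), at the start in the front bay on the head's side
- blue: carrier: blue plastic block 60 x 60 x 20 mm with an upright black round post (18 mm diameter, 40 mm tall, a blue ring near its top) on the middle of its top. Origin: centre of its underside. About 0.25 kg. Loose; grip it gently (20 N), as it is forced if squeezed against the wall; slides easily on the floor (friction about 0.15), at the start in the front bay on the cover's side
- spare: bystander, to be left alone: grey carrier of the same size on the bench left of the tray; origin at the centre of its underside
- screwdriver: bystander, to be left alone: orange screwdriver on the bench right of the tray; origin under its middle
- meter: bystander, to be left alone: red and black multimeter 150 x 75 x 36 mm lying on the left; origin at the centre of its underside
- pliers: bystander, to be left alone: red handled pliers 190 mm long lying on the right; origin near the joint
- jar: bystander, to be left alone: closed jar 60 mm wide, 75 mm tall, on the left; origin at the centre of its underside
- mug: bystander, to be left alone: white mug 76 mm wide, 90 mm tall, on the right; origin at the centre of its underside
- tape: bystander, to be left alone: yellow disc-shaped roll 80 mm wide, 20 mm tall, near right; origin at the centre of its underside
Not all that is in view belongs to the job. What is meant by the red is not pink, and is the larger of those in its own colour.

How it is judged (in metres and radians):
On the way, in this order (a step that is already met when the one before it is completed fails the run):
1. the green carrier lies in the bay before the grey cover (y of green in the frame of cover between -0.0045 and 0.0045 m and x of green in the frame of tray above 0.017 m), for 0.2 s.
2. the red carrier, in the bay before the head, is pressed against the pad with 5 to 16 N (y of red in the frame of head between -0.0045 and 0.0045 m and x of red in the frame of tray above 0.019 m and contact force between red and head between 5 and 16 N), for 0.4 s.
3. the blue carrier lies in the front bay on the head's side (y of blue in the frame of head between -0.0045 and 0.0045 m and x of blue in the frame of tray below -0.036 m), for 0.2 s.
At the end, for the whole second after the job is handed in: Green in the back bay before the cover, red in the back bay before the head, blue in the front bay that red left: each within 4.5 mm of its bay's centre line, green over 17 mm and red over 19 mm behind the tray origin, blue over 36 mm before it; all flat on the floor (3 mm), released, at rest (all of step 1 and all of step 3 and y of red in the frame of head between -0.0045 and 0.0045 m and x of red in the frame of tray above 0.019 m and z of each of green, red, blue in the frame of tray below 0.009 m and linear speed of each of green, red, blue below 0.01 m/s); the robot touches nothing.
It fails at once if a carrier is lifted more than 8 mm off the tray floor (z of any of green, red, blue in the frame of tray above 0.014 m).
It fails at once if a carrier is pressed against the head's pad with more than 20 N (contact force between any of green, red, blue and head above 20 N).
It fails at once if a carrier is forced against the tray with more than 30 N (contact force between any of green, red, blue and tray above 30 N).
It fails at once if a bystander is moved more than 20 mm (distance of any of spare, screwdriver, meter, pliers, jar, mug, tape from where it was at the start of the episode above 0.02 m).
It also fails if it takes over 72 s, if anything falls off the work surface, if the arm or the gripper's body presses on something with over 40 N, if the wrist force passes 120 N, or if a joint passes its speed limit or range.

ROBOT

A 6-joint arm with a two-finger parallel gripper is mounted at the origin on the work surface. World frame = base frame: x ahead of the robot, y to its left, z up, the work surface at z = 0. Lengths are in m, angles in degrees, forces in N, time in s.
With the tool pointing down it reaches from about 0.4 to 0.825 m from the base axis. Payload 7 kg.
Tool frame: the origin (TCP) lies midway between the tips of the shut fingers; the grasp point (between the pads) lies 19 mm behind it; z points along the fingers, y is the direction in which the jaws open and shut (so a half turn about z gives the same grasp; the last joint's range is limited). The gripper opens to 88 mm and grips with 3 to 60 N. Pads are 19 mm wide; open, the fingers measure 130 mm over their backs; the gripper's body (78 mm by 193 mm) begins 47 mm behind the grasp point.
Start: joints at [-47.034, 20.546, 0.682, 0, -70.136, -16.507], TCP at [0.301, -0.604, 0.193] pointing down, gripper open.
Joint ranges: [-176.03, 176.03], [-82.01, 121.73], [-58.28, 71.71], [-173.87, 95.51], [-174.79, -0.11], [-173.66, 173.66]. Speed limits (degrees/s): [136.94, 136.94, 172.46, 180, 180, 180].

INTERFACE

Orientations are given as a 3x3 rotation matrix whose columns are the frame's x, y, z axes.
In Python, from rig import robot gives the robot as it stands. Calls block until the motion is done:
- robot.goto(position, orientation): joint-space move of the TCP to a pose.
- robot.servo_line(position, ori=None, speed=0.15): straight line of the TCP; ori=None keeps the orientation; speed is the mean speed in m/s.
- robot.movej(angles): joint-space move.
- robot.move_gripper(opening): opening from 0.0 (shut) to 1.0 (fully open); the grip force is fixed at half the most; returns when the fingers have stopped.
- robot.dwell(seconds).
- robot.ik(position, orientation): joint angles nearest the present ones, or None.
- robot.grab_frame(name): name is "side" or "top"; returns (picture, depth): 420x560x3 uint8, red, green, blue; 420x560 float32, m along the optical axis (not along the pixel's ray), 0 where there is no reading.
- robot.camera_info(name): a dict with "vfov" (degrees; the focal length in pixels is half the picture's height over the tangent of half this angle, whatever the lens; pixels are square), "cx", "cy" (the principal point, pixels), "view" (4x4, takes a point from world to camera coordinates). Camera axes: x right, y down, z forward; pixel columns grow to the right and rows downward; lengths in m; the calibration is good to about 2 mm. A picture is of the moment at which its call begins. camera_info takes no time and is no camera call.
A pose or a line that the arm cannot do raises robot.Unreachable and nothing moves.
- robot.job_done(): hands the job in, once; it reports no verdict.
Readings, each from a call of its own:
- robot.read_t(): time.
- robot.read_qpos(): joint angles.
- robot.read_qvel(): joint speeds.
- robot.read_effort(): joint torques, N m.
- robot.read_position(): TCP position.
- robot.read_tcp_rot(): TCP orientation.
- robot.read_force(): force on the tool from outside, world axes, zero at the start.
- robot.read_ft_torque(): the same for the moment, N m.
- robot.read_grip_width(): opening from 0.0 (shut) to 1.0 (fully open).
Only numpy, scipy, OpenCV 4.12 (cv2) and the standard library are available. Lean on these libraries where they do the work, as an engineer would, in place of code of your own. Each camera call takes 0.05 s, during which the arm holds its last target.

## Working session

There is one attempt and no reset: what is moved stays moved. The work goes in short steps, each a Python script; the robot and the scene stay as the last script left them, time stands still between calls to the robot, and variables do not carry over. Pictures are saved under pics/ and viewed, and the job is handed in when it is done.

```bash
ls; mkdir -p pics
python3 - <<'E'
from rig import robot
import cv2
print(robot.read_t())
for n in ("top","side"):
    p,d=robot.grab_frame(n)
    cv2.imwrite(f"pics/{n}0.png",cv2.cvtColor(p,cv2.COLOR_RGB2BGR))
    import numpy as np
    np.save(f"{n}0.npy",d); np.save(f"{n}0p.npy",p)
    print(robot.camera_info(n))
E
```

```text
pics
0.0
{'vfov': 46.30395482197801, 'cx': 281.31376030244763, 'cy': 208.69140079884673, 'view': array([[-0.00950353, -0.99993431,  0.00640805, -0.01238324],
       [-0.99514596,  0.00882991, -0.09801302,  0.54413496],
       [ 0.09795   , -0.00730842, -0.9951645 ,  1.46010215],
       [ 0.        ,  0.        ,  0.        ,  1.        ]])}
{'vfov': 54.04593428942982, 'cx': 277.93544950121196, 'cy': 213.83085736987798, 'view': array([[-0.97133721, -0.23767952,  0.00353024,  0.52196691],
       [-0.13873709,  0.55479966, -0.82033491,  0.11105087],
       [ 0.19301823, -0.7973116 , -0.57187252,  0.94876128],
       [ 0.        ,  0.        ,  0.        ,  1.        ]])}
```

View pics/top0.png

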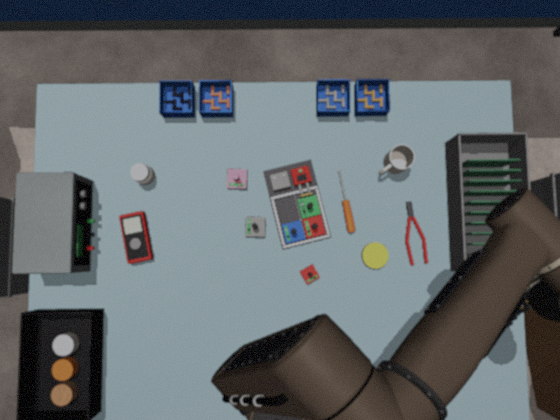

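View pics/side0.png

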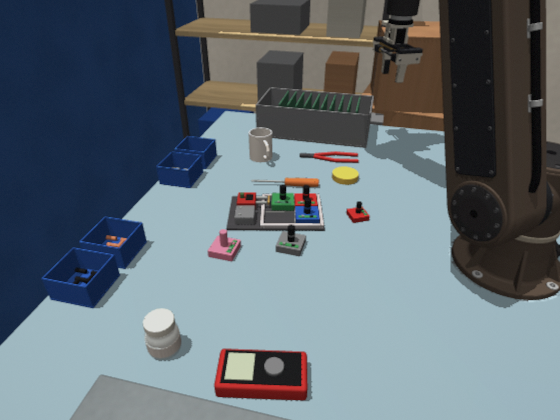

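Run:
```python
import cv2
a=cv2.imread("pics/top0.png")[145:265,220:370]
cv2.imwrite("pics/c1.png",cv2.resize(a,None,fx=5,fy=5,interpolation=cv2.INTER_CUBIC))
a=cv2.imread("pics/side0.png")[170:270,200:350]
cv2.imwrite("pics/c2.png",cv2.resize(a,None,fx=5,fy=5,interpolation=cv2.INTER_CUBIC))
```

```text
(no output)
```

View pics/c1.png

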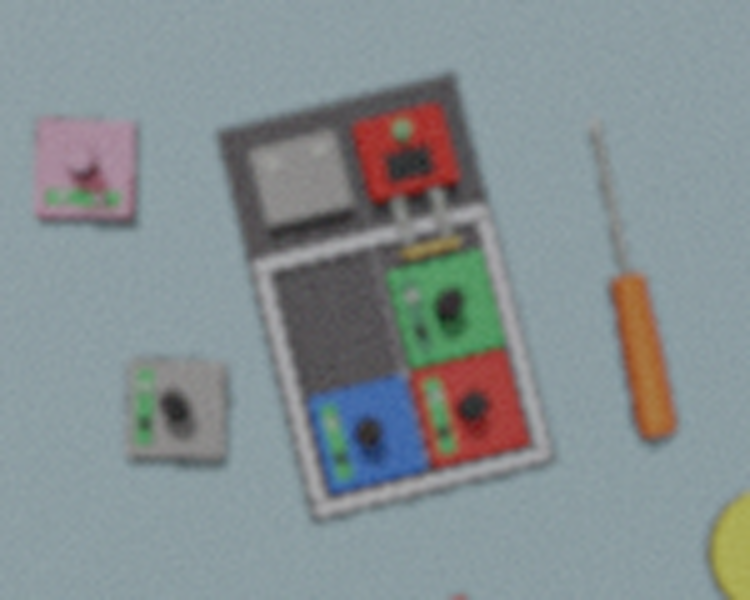

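View pics/c2.png

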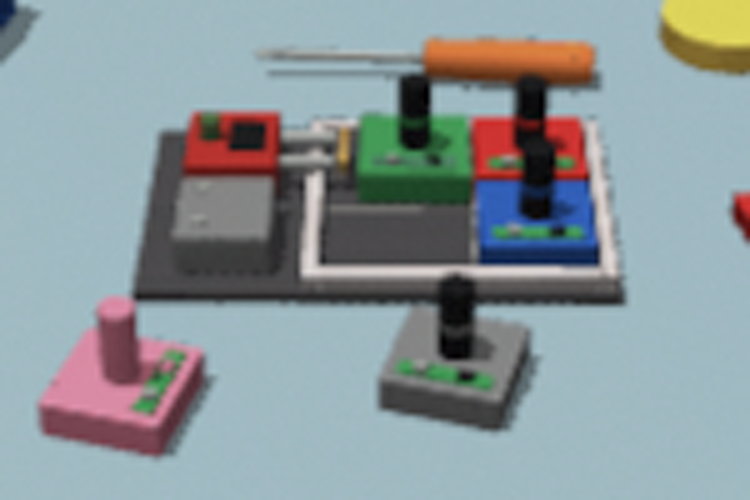

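```bash
cat > h.py <<'E'
import numpy as np, cv2
from scipy.optimize import least_squares
from rig import robot
def proj(n,P):
    i=robot.camera_info(n); f=210/np.tan(np.radians(i['vfov']/2)); V=i['view']
    c=np.asarray(P,float)@V[:3,:3].T+V[:3,3]
    return np.c_[f*c[:,0]/c[:,2]+i['cx'], f*c[:,1]/c[:,2]+i['cy']]
def T(pose,P):
    x,y,a=pose; P=np.atleast_2d(np.asarray(P,float)); c,s=np.cos(a),np.sin(a)
    return np.c_[x+c*P[:,0]-s*P[:,1], y+s*P[:,0]+c*P[:,1], P[:,2]]
def fit(obs):  # obs: list (cam, local pts, pixels)
    def r(q): return np.concatenate([(proj(n,T(q,P))-px).ravel() for n,P,px in obs])
    return least_squares(r,[0.6,0,0.2])
def unc(px,off,s=5): return (np.array(px,float)+.5)/s-.5+np.array(off)
E
python3 - <<'E'
from h import *
P=np.array([[.079,.074,.016],[.079,-.074,.016],[-.082,.074,.016],[-.082,-.074,.016]])
px=unc([[253,262],[488,205],[318,520],[552,458]],(220,145))
s=fit([("top",P,px)]); q=s.x; print(q,np.degrees(q[2]),s.fun.round(2))
np.save("tray.npy",q)
for n,off,(h,w) in (("top",(220,145),(120,150)),("side",(200,170),(100,150))):
    a=cv2.imread(f"pics/{n}0.png")[off[1]:off[1]+h,off[0]:off[0]+w]
    a=cv2.resize(a,None,fx=5,fy=5,interpolation=cv2.INTER_CUBIC)
    def poly(Q,col):
        p=(proj(n,T(q,Q))-off+.5)*5-.5
        cv2.polylines(a,[p.round().astype(int)],True,col,1)
    def rect(x0,x1,y0,y1,z): return [[x0,y0,z],[x1,y0,z],[x1,y1,z],[x0,y1,z]]
    poly(rect(-.082,.079,-.074,.074,.016),(0,255,255))
    poly(rect(-.074,.071,-.066,.066,.016),(0,255,255))
    for x,y in((.095,.033),(.095,-.033)): poly(rect(x,x+.05,y-.028,y+.028,.03),(255,255,0))
    for x,y in((-.041,.033),(-.041,-.033),(.021,-.033)):
        poly(rect(x-.03,x+.03,y-.03,y+.03,.026),(255,255,255)); poly(rect(x-.009,x+.009,y-.009,y+.009,.066),(255,0,255))
    cv2.imwrite(f"pics/o_{n}.png",a)
E
```

```text
[ 0.52146307 -0.07424765  0.23653897] 13.552684554250053 [-0.01  0.11 -0.15 -0.13 -0.16 -0.24  0.33  0.25]
```

View pics/o_top.png

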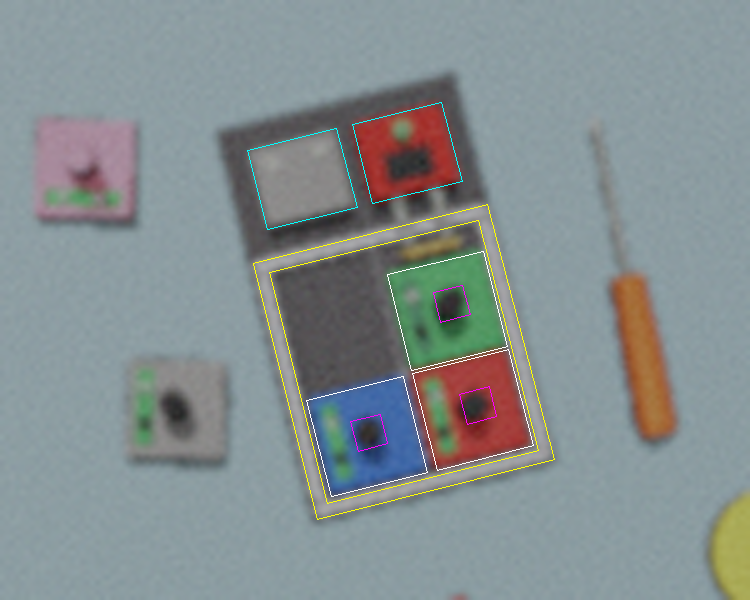

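View pics/o_side.png

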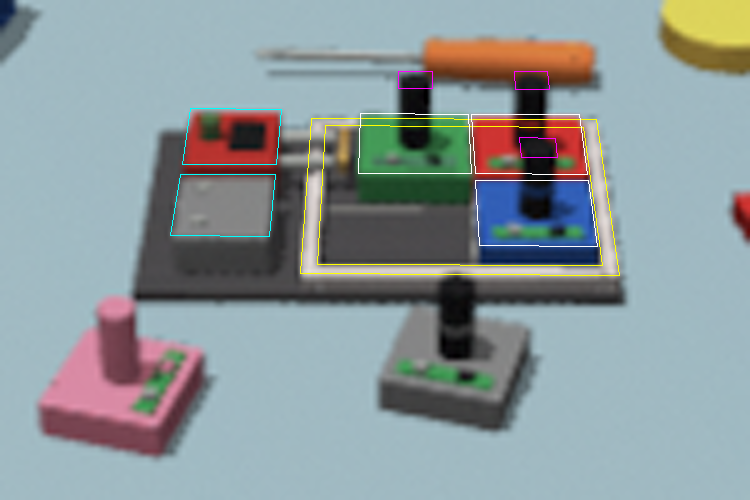

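```bash
cat >> h.py <<'E'
q=np.load("tray.npy")+[0,.0005,0]
def ori(ang): # jaw (tool y) direction at tray angle ang (deg)
    a=q[2]+np.radians(ang); y=np.array([np.cos(a),np.sin(a),0]); z=np.array([0,0,-1.]); return np.c_[np.cross(y,z),y,z]
def W(x,y,z): return T(q,[[x,y,z]])[0]
def L(): # tcp in tray frame mm
    p=robot.read_position(); c,s=np.cos(q[2]),np.sin(q[2]); d=p-q*[1,1,0]
    return (np.array([c*d[0]+s*d[1],-s*d[0]+c*d[1],p[2]])*1000).round(2)
def F(n=1):
    f=np.mean([robot.read_force() for _ in range(n)],0); c,s=np.cos(q[2]),np.sin(q[2])
    return np.array([c*f[0]+s*f[1],-s*f[0]+c*f[1],f[2]]).round(2)
def st(m=""): print(m,"t",round(robot.read_t(),2),"tcp",L(),"F",F(),"w",round(88*robot.read_grip_width(),2))
E
python3 - <<'E'
from h import *
print(robot.read_tcp_rot().round(3), robot.read_force())
for a in (90,-90,0,180): print(a,[None if (j:=robot.ik(W(x,y,.15),ori(a))) is None else np.round(j,1) for x,y in((.021,-.033),(-.04,.033))])
E
```

```text
[[-0.895 -0.445 -0.001]
 [-0.445  0.895  0.001]
 [ 0.     0.001 -1.   ]] [ 0.26800012 -0.52136232 -0.2043454 ]
90 [array([  9.7,  11.6, -17.7,   0. , -60.7, -86.1]), array([ 17.5,   3.7, -27.1,   0. , -59.2, -94. ])]
-90 [array([  9.7,  11.6, -17.7,   0. , -60.7,  93.9]), array([ 17.5,   3.7, -27.1,   0. , -59.2,  86. ])]
0 [None, None]
180 [array([  9.7,  11.6, -17.7,   0. , -60.7,   3.9]), array([ 17.5,   3.7, -27.1,   0. , -59.2,  -4. ])]
```

Run:
```python
from h import *
O=ori(90)
robot.goto(W(.021,-.0315,.13),O); robot.move_gripper(.42); st("above")
robot.servo_line(W(.021,-.0315,.032),speed=.1); st("down")
p,d=robot.grab_frame("side"); cv2.imwrite("pics/s1.png",cv2.resize(cv2.cvtColor(p,cv2.COLOR_RGB2BGR)[130:270,200:370],None,fx=4,fy=4,interpolation=cv2.INTER_CUBIC))
for _ in range(5): print(F())
```

```text
above t 3.12 tcp [ 21.02 -31.48 130.  ] F [-0.18 -0.41  0.35] w 37.03
down t 4.26 tcp [ 21.53 -31.6   32.61] F [-0.56 -0.91  0.38] w 36.81
[0.26 0.51 0.74]
[0.26 0.51 0.74]
[0.26 0.51 0.74]
[0.26 0.51 0.74]
[0.26 0.51 0.74]
```

View pics/s1.png

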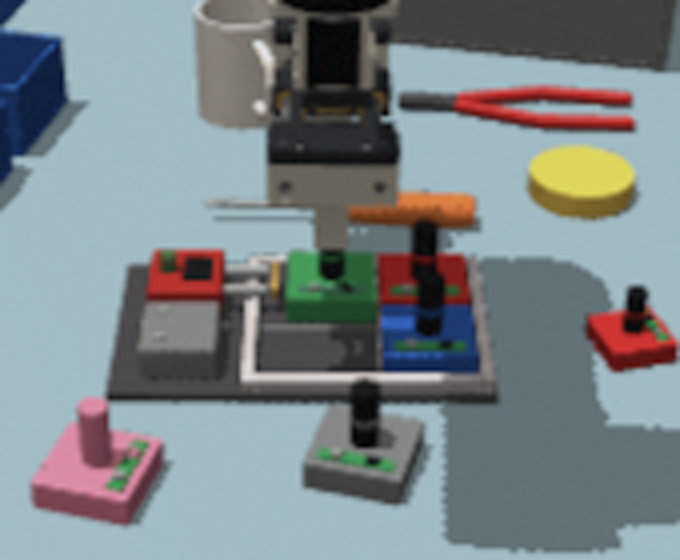

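The finger sits over the green post at (332,250) in the crop, centred along the row. I'll grip and slide next.

Run:
```python
from h import *
robot.move_gripper(0.15); st("grip")
p0=L()
x=.0213
robot.servo_line(W(x,-.022,.032),speed=.03); st("a")
robot.servo_line(W(x+.0005,-.005,.032),speed=.04); st("b")
p,d=robot.grab_frame("top"); cv2.imwrite("pics/t2.png",cv2.resize(cv2.cvtColor(p,cv2.COLOR_RGB2BGR)[145:265,220:370],None,fx=5,fy=5,interpolation=cv2.INTER_CUBIC))
```

```text
grip t 4.96 tcp [ 21.67 -31.68  32.83] F [-1.5   0.85  6.27] w 13.29
a t 5.42 tcp [ 22.23 -21.76  32.82] F [0.62 1.   6.33] w 13.0
b t 6.0 tcp [22.74 -4.69 32.81] F [0.76 0.98 5.49] w 13.21
```

View pics/t2.png

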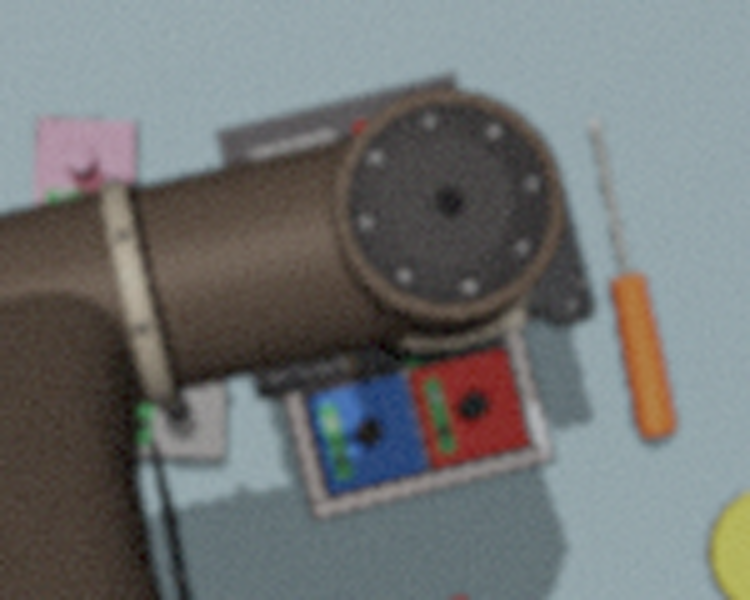

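Run:
```python
from h import *
p,d=robot.grab_frame("side"); cv2.imwrite("pics/s2.png",cv2.resize(cv2.cvtColor(p,cv2.COLOR_RGB2BGR)[150:270,220:340],None,fx=5,fy=5,interpolation=cv2.INTER_CUBIC))
st()
```

```text
t 6.1 tcp [22.75 -4.73 32.81] F [-0.03  0.48  6.17] w 13.27
```

View pics/s2.png

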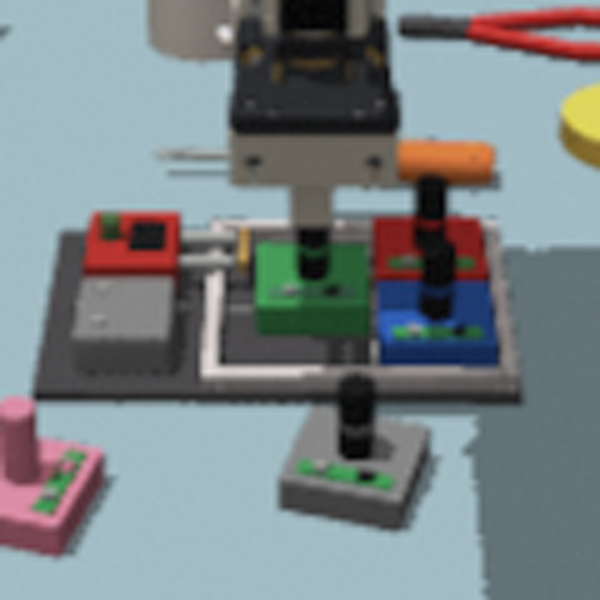

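```bash
python3 - <<'E'
from h import *
print(robot.read_tcp_rot().round(4))
def pp(P): return ((proj("side",T(q,P))-(220,150)+.5)*5-.5).round(0)
x=.0227
for y in (-.0047,.0043,.0143,.0243): print(y,pp([[x,y,z] for z in(.026,.033,.052,.066)]).tolist())
E
python3 - <<'E'
import cv2
a=cv2.imread("pics/s2.png")[150:350,220:420]
cv2.imwrite("pics/s2b.png",cv2.resize(a,None,fx=3,fy=3))
E
```

```text
[[-9.720e-01 -2.349e-01  1.800e-03]
 [-2.349e-01  9.720e-01  2.000e-04]
 [-1.800e-03 -2.000e-04 -1.000e+00]]
-0.0047 [[311.0, 272.0], [311.0, 261.0], [312.0, 230.0], [312.0, 208.0]]
0.0043 [[311.0, 281.0], [311.0, 270.0], [312.0, 240.0], [312.0, 217.0]]
0.0143 [[311.0, 292.0], [311.0, 281.0], [312.0, 250.0], [312.0, 227.0]]
0.0243 [[311.0, 302.0], [312.0, 291.0], [312.0, 261.0], [312.0, 238.0]]
```

View pics/s2b.png

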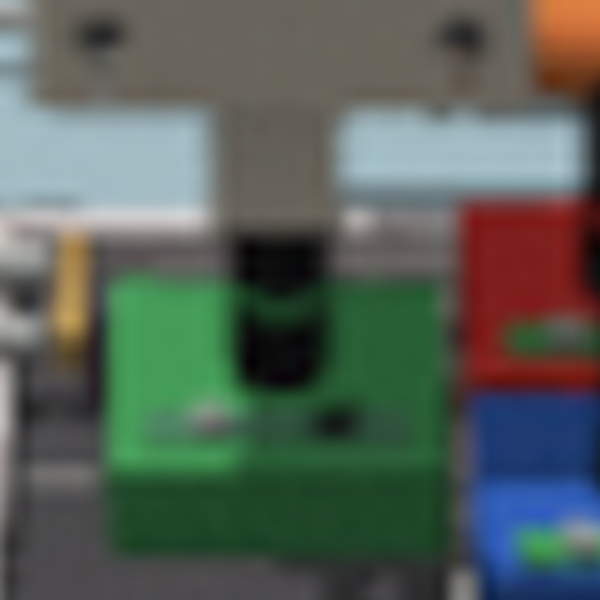

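Run:
```python
from h import *
p,d=robot.grab_frame("side"); np.save("s3d.npy",d);np.save("s3p.npy",p)
i=robot.camera_info("side"); f=210/np.tan(np.radians(i['vfov']/2)); V=i['view']
c,s=np.cos(q[2]),np.sin(q[2])
u=282
for v in range(170,212):
    z=d[v,u]
    w=V[:3,:3].T@(np.array([(u-i['cx'])/f*z,(v-i['cy'])/f*z,z])-V[:3,3])
    e=w-[q[0],q[1],0]
    print(v,p[v,u],(np.array([c*e[0]+s*e[1],-s*e[0]+c*e[1],w[2]])*1000).round(0))
```

```text
170 [45 48 50] [ 24.  78. 174.]
171 [44 46 49] [ 24.  85. 175.]
172 [47 49 52] [ 24.  91. 176.]
173 [35 37 37] [ 24.  94. 175.]
174 [22 22 23] [ 24.  93. 172.]
175 [19 19 21] [ 24.  93. 170.]
176 [36 35 34] [ 24.  91. 166.]
177 [89 85 79] [ 24.  91. 163.]
178 [104 100  92] [ 24.  90. 160.]
179 [104 100  91] [ 24.  93. 159.]
180 [104 100  90] [ 24.  86. 152.]
181 [104 100  91] [ 24.  85. 149.]
182 [105 100  92] [ 24.  84. 146.]
183 [106 102  93] [ 24.  83. 142.]
184 [104 100  91] [ 24.  84. 140.]
185 [105 101  92] [ 24.  87. 140.]
186 [105 101  92] [ 24.  84. 135.]
187 [97 93 85] [23. 20. 94.]
188 [98 95 86] [23. 18. 89.]
189 [98 94 86] [23. 18. 87.]
190 [100  96  87] [23. 21. 86.]
191 [101  98  89] [23. 17. 80.]
192 [102  98  89] [23. 19. 78.]
193 [103  99  91] [23. 16. 73.]
194 [101  97  88] [23. 17. 71.]
195 [63 61 56] [23.  6. 61.]
196 [15 15 17] [23.  1. 55.]
197 [12 12 13] [23.  5. 54.]
198 [10  9 10] [23.  2. 49.]
199 [10 18 12] [23. 10. 51.]
200 [24 59 33] [22.  3. 43.]
201 [19 42 25] [22.  3. 40.]
202 [13 12 15] [22.  3. 37.]
203 [12 11 13] [22.  4. 35.]
204 [17 16 17] [22.  3. 31.]
205 [15 13 14] [22.  2. 27.]
206 [33 79 44] [22.  6. 27.]
207 [45 85 58] [22.  9. 25.]
208 [48 80 61] [22. 15. 26.]
209 [41 84 54] [22. 20. 27.]
210 [42 96 55] [22. 28. 29.]
211 [32 78 43] [22. 27. 25.]
```

Run:
```python
from h import *
t=np.array([.301,-.604,.193]);R=robot.read_tcp_rot()
y=np.array([-.445,.895,0])
Q=[t,t+.044*y,t-.044*y,t+[0,0,.019],t+.044*y+[0,0,.019],t-.044*y+[0,0,.019]]
print(proj("side",Q).round(1))
a=cv2.imread("pics/side0.png"); off=(340,10); sc=5
a=cv2.resize(a[10:120,340:460],None,fx=5,fy=5,interpolation=cv2.INTER_CUBIC)
for p,c in zip((proj("side",Q)-off+.5)*5,[(0,0,255)]*3+[(0,255,0)]*3): cv2.circle(a,tuple(p.astype(int)),4,c,1)
cv2.imwrite("pics/g0.png",a)
```

```text
[[389.6  87.1]
 [395.5  91.3]
 [384.   83.1]
 [390.5  81.4]
 [396.5  85.5]
 [384.9  77.5]]
```

View pics/g0.png

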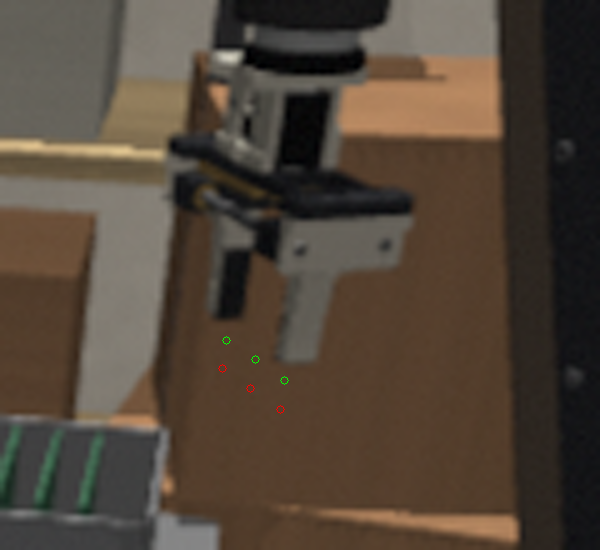

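The evidence shows that the fingertips sit about 33 mm above the reported TCP. The side-view depth puts them near z = 66 mm when the TCP reads 33, and the start picture shows the same offset. So the jaws closed over the post top, pressing with 6 N and reading 13 mm, and dragged green by friction. I'll lift, open, go lower while watching the force, and regrip.

Run:
```python
from h import *
x,y=.0225,-.005
robot.servo_line(W(x,y,.045),speed=.1); robot.move_gripper(.5); st("up")
for z in (.034,.026,.018,.010,.004,-.001):
    robot.servo_line(W(x,y,z),speed=.06); f=F(); print(z,L(),f)
    if abs(f[2])>4: print("STOP");break
p,d=robot.grab_frame("side"); cv2.imwrite("pics/s4.png",cv2.resize(cv2.cvtColor(p,cv2.COLOR_RGB2BGR)[150:270,220:340],None,fx=5,fy=5,interpolation=cv2.INTER_CUBIC))
```

```text
up t 7.17 tcp [22.5  -5.02 44.98] F [-0.14 -0.16  0.39] w 43.69
0.034 [21.9  -4.96 33.27] [-0.1   0.04  0.89]
0.026 [22.07 -5.   25.48] [-0.59 -1.28  0.4 ]
0.018 [22.06 -4.99 17.49] [ 0.07 -0.82  0.06]
0.01 [22.08 -4.98  9.51] [-0.43  0.26  0.79]
0.004 [22.2  -4.96  3.59] [-0.44  0.06  0.49]
-0.001 [22.2  -4.96 -1.35] [ 0.04  0.01 -0.54]
```

View pics/s4.png

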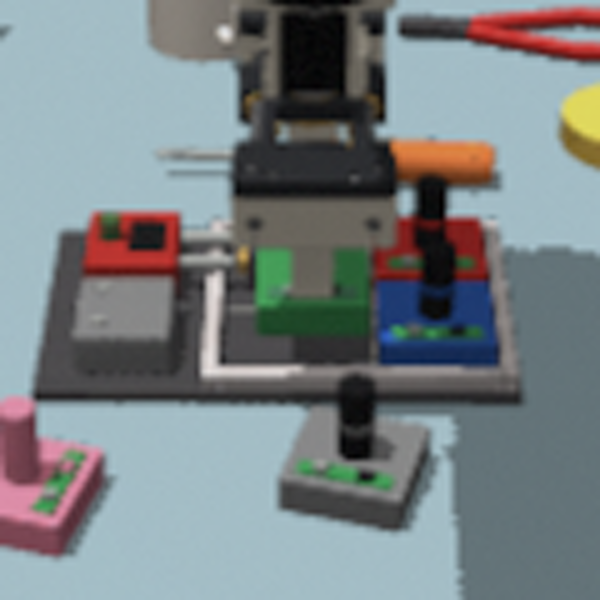

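Run:
```python
from h import *
robot.move_gripper(.12); st("grip")
robot.dwell(.1); st()
z=-.001
robot.servo_line(W(.0218,.01,z),speed=.03); st("a")
robot.servo_line(W(.024,.022,z),speed=.03); st("b")
robot.servo_line(W(.027,.033,z),speed=.03); st("c"); robot.dwell(.3); st("d")
p,d=robot.grab_frame("side"); cv2.imwrite("pics/s5.png",cv2.resize(cv2.cvtColor(p,cv2.COLOR_RGB2BGR)[150:270,220:340],None,fx=5,fy=5,interpolation=cv2.INTER_CUBIC))
```

```text
grip t 9.46 tcp [22.56 -4.98 -0.93] F [-0.45  0.62  0.81] w 17.41
 t 9.56 tcp [22.56 -4.99 -0.9 ] F [-0.37  0.09  1.18] w 17.53
a t 10.21 tcp [21.91 10.26 -0.93] F [-0.45  0.44  2.27] w 17.49
b t 10.77 tcp [24.23 22.28 -0.94] F [0.07 0.82 2.52] w 17.29
c t 11.3 tcp [27.25 33.29 -0.93] F [-0.04  1.98  3.79] w 17.37
d t 11.6 tcp [27.15 32.96 -0.92] F [-0.08  0.61  3.12] w 17.0
```

View pics/s5.png

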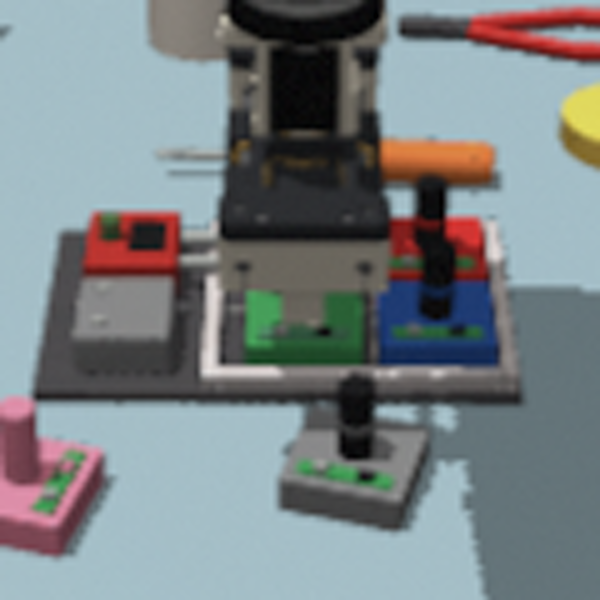

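Run:
```python
from h import *
robot.move_gripper(.45); st("open")
robot.servo_line(W(.027,.033,.055),speed=.15); st("up")
robot.goto(W(-.0385,-.033,.055),ori(180)); st("red above")
p,d=robot.grab_frame("side"); cv2.imwrite("pics/s6.png",cv2.resize(cv2.cvtColor(p,cv2.COLOR_RGB2BGR)[150:270,220:340],None,fx=5,fy=5,interpolation=cv2.INTER_CUBIC))
p,d=robot.grab_frame("top"); cv2.imwrite("pics/t6.png",cv2.resize(cv2.cvtColor(p,cv2.COLOR_RGB2BGR)[145:265,220:370],None,fx=5,fy=5,interpolation=cv2.INTER_CUBIC))
```

```text
open t 12.28 tcp [26.94 32.99 -1.05] F [ 0.63  0.52 -0.98] w 39.52
up t 12.8 tcp [26.98 33.11 55.17] F [ 0.7  -0.62 -0.53] w 39.7
red above t 14.31 tcp [-38.61 -32.93  54.63] F [ 0.13 -0.72 -0.33] w 39.57
```

View pics/s6.png

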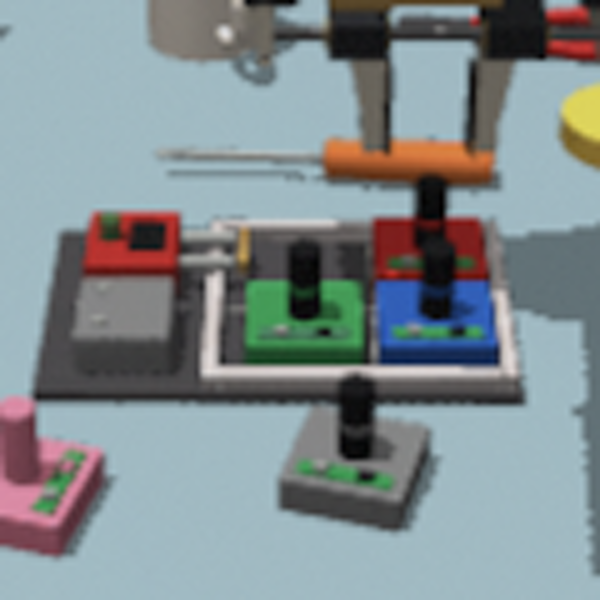

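View pics/t6.png

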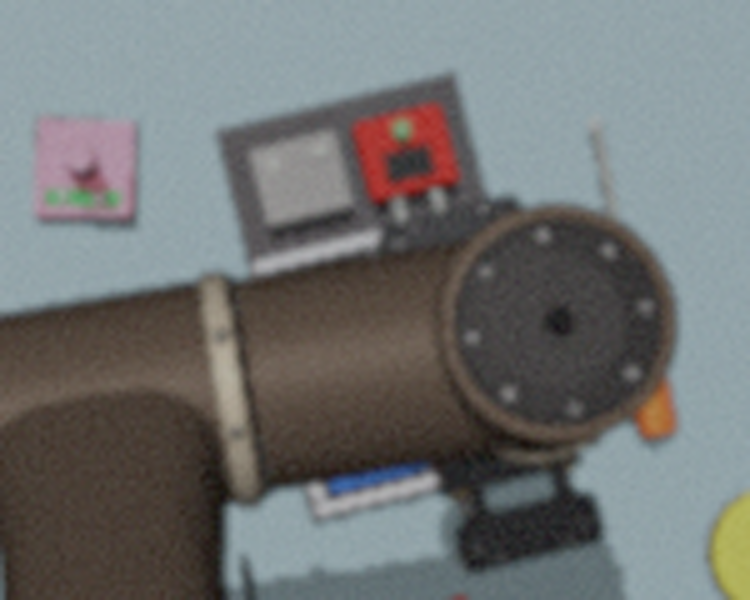

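```bash
cat >> h.py <<'E'
def overlay(img,off,sc,n,cs,out):
    a=cv2.imread(img)
    for x,y in cs:
        for z in(.026,.006):
            p=(proj(n,T(q,[[x+i*.03,y+j*.03,z] for i,j in((-1,-1),(1,-1),(1,1),(-1,1))]))-off+.5)*sc-.5
            cv2.polylines(a,[p.round().astype(int)],True,(255,255,255),1)
    cv2.imwrite(out,a)
E
python3 - <<'E'
from h import *
overlay("pics/s6.png",(220,150),5,"side",[(.027,.033),(-.041,.033)],"pics/s6o.png")
E
```

```text
(no output)
```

View pics/s6o.png

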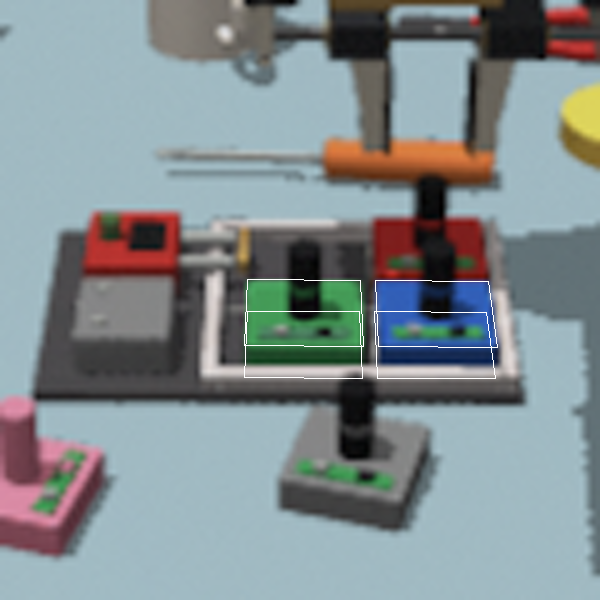

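Green lies in line with blue's row, in the bay before the cover, and matches the outline for (27, 33) mm. Red is next.

Run:
```python
from h import *
x,y=-.0385,-.033
for z in (.034,.015,-.001):
    robot.servo_line(W(x,y,z),speed=.08); f=F(); print(z,L(),f)
    if abs(f[2])>4: print("STOP");break
else:
    robot.move_gripper(.12); robot.dwell(.1); st("grip")
    p,d=robot.grab_frame("side"); cv2.imwrite("pics/s7.png",cv2.resize(cv2.cvtColor(p,cv2.COLOR_RGB2BGR)[150:270,220:340],None,fx=5,fy=5,interpolation=cv2.INTER_CUBIC))
```

```text
0.034 [-38.76 -32.98  33.72] [ 0.19  0.17 -0.62]
0.015 [-38.61 -33.02  15.02] [-0.16  0.42 -0.17]
-0.001 [-38.66 -33.03  -0.99] [-0.09  0.31 -0.1 ]
grip t 16.16 tcp [-38.29 -33.08  -0.72] F [-1.28 -0.65  3.75] w 17.32
```

View pics/s7.png

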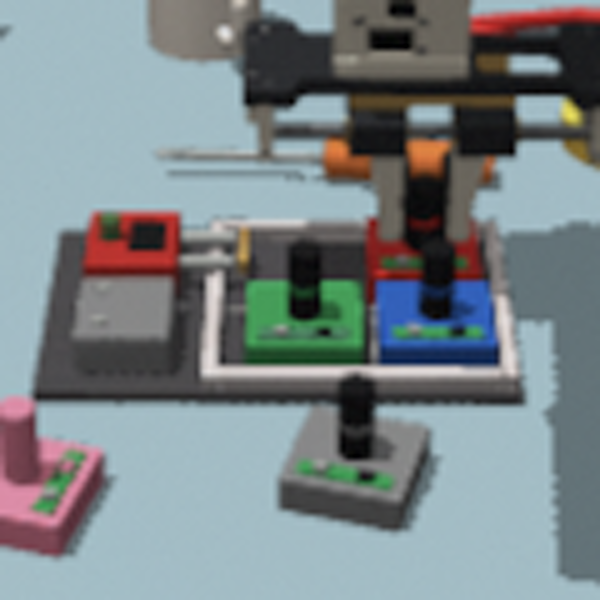

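```bash
cat >> h.py <<'E'
def Fa(k=6):
    r=[]
    for _ in range(k): r.append(F()); robot.dwell(.02)
    return np.mean(r,0).round(2)
E
python3 - <<'E'
from h import *
y,z=-.033,-.001
robot.servo_line(W(0,y,z),speed=.05); st("a")
robot.servo_line(W(.019,y,z),speed=.03); robot.dwell(.1); st("b"); b=Fa(10); print("base",b)
x=.019
while x<.035:
    x+=.0006; robot.servo_line(W(x,y,z),speed=.015); f=Fa(4); print(round(x*1e3,1),L(),f-b, round(robot.read_t(),2))
    if f[0]-b[0]<-3: break
E
```

```text
a t 17.12 tcp [  1.58 -33.15  -0.71] F [1.48 0.41 5.43] w 17.5
b t 18.01 tcp [ 20.18 -33.16  -0.72] F [ 0.   -0.34  5.15] w 17.6
base [ 0.61 -0.46  5.24]
19.6 [ 20.4  -33.11  -0.71] [-0.57  0.16  0.87] 18.49
20.2 [ 20.86 -33.11  -0.74] [-1.43  0.8   1.01] 18.81
20.8 [ 21.45 -33.1   -0.71] [-1.08  0.49  0.89] 19.12
21.4 [ 22.02 -33.1   -0.74] [-1.31  0.34  1.32] 19.44
22.0 [ 22.63 -33.09  -0.73] [-1.04  0.58  1.73] 19.76
22.6 [ 23.2  -33.1   -0.74] [-1.45  0.65  1.65] 20.07
23.2 [ 23.82 -33.11  -0.71] [-1.38  0.3   1.69] 20.39
23.8 [ 24.42 -33.1   -0.7 ] [-1.39  0.39  1.43] 20.71
24.4 [ 25.03 -33.1   -0.71] [-1.2   0.29  1.92] 21.02
25.0 [ 25.62 -33.12  -0.71] [-0.91  0.13  0.78] 21.34
25.6 [ 26.22 -33.11  -0.71] [-1.48  0.54  1.28] 21.66
26.2 [ 26.51 -33.1   -0.71] [-2.06  0.77  2.5 ] 21.98
26.8 [ 26.6  -33.09  -0.71] [-3.85  0.07  3.79] 22.29
```

Run:
```python
from h import *
y,z=-.033,-.001
b=0.61
x=.0268
while x<.036:
    x+=.0005; robot.servo_line(W(x,y,z),speed=.015); f=Fa(4); print(round(x*1e3,1),L(),f, round(robot.read_t(),2))
    if f[0]-b<-9.2: break
```

```text
27.3 [ 26.71 -33.08  -0.74] [-4.67  0.54 10.53] 22.61
27.8 [ 26.9  -33.11  -0.73] [-4.66  0.29 11.2 ] 22.93
28.3 [ 27.08 -33.11  -0.75] [-5.68  0.38 11.79] 23.24
28.8 [ 27.26 -33.11  -0.75] [-6.49  0.22 12.87] 23.56
29.3 [ 27.44 -33.13  -0.75] [-7.75  0.81 13.8 ] 23.88
29.8 [ 27.59 -33.11  -0.76] [-8.72  0.82 14.79] 24.19
```

Run:
```python
from h import *
y=-.033
for x,z in ((.0302,-.0008),(.0306,-.0006),(.0310,-.0005),(.0313,-.0005)):
    robot.servo_line(W(x,y,z),speed=.015); f=Fa(4); print(round(x*1e3,1),L(),f, round(robot.read_t(),2))
    if f[0]<-11: break
robot.dwell(.7); st("held"); print(Fa(5))
```

```text
30.2 [ 27.67 -33.09  -0.72] [-8.78  0.6  14.1 ] 24.51
30.6 [ 27.75 -33.1   -0.7 ] [-9.14  0.46 13.17] 24.82
31.0 [ 27.84 -33.06  -0.69] [-9.47  0.32 13.1 ] 25.14
31.3 [ 28.   -33.05  -0.69] [-10.29   0.04  13.69] 25.46
held t 26.16 tcp [ 28.   -33.08  -0.68] F [-10.3    0.77  14.62] w 17.59
[-10.53   0.7   13.5 ]
```

Run:
```python
from h import *
y=-.033
p,d=robot.grab_frame("side"); cv2.imwrite("pics/s8.png",cv2.resize(cv2.cvtColor(p,cv2.COLOR_RGB2BGR)[150:270,220:340],None,fx=5,fy=5,interpolation=cv2.INTER_CUBIC))
for x,z in ((.0295,-.0008),(.0275,-.001),(.0258,-.001)):
    robot.servo_line(W(x,y,z),speed=.01); print(L(),Fa(3))
```

```text
[ 27.69 -33.09  -0.73] [-6.65  0.47 11.25]
[ 26.96 -33.13  -0.74] [-4.19  0.45 10.02]
[ 26.25 -33.1   -0.75] [-1.48 -0.17  6.75]
```

View pics/s8.png

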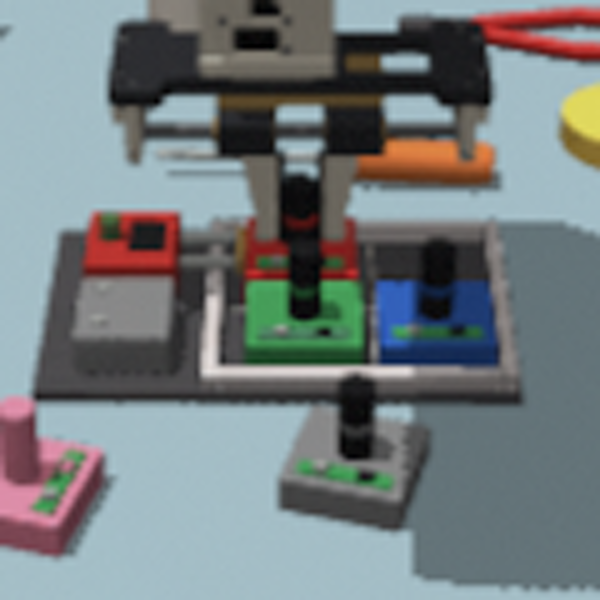

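Red was pressed on the pad. It is now backed off with only light contact. I'll release it and take blue.

Run:
```python
from h import *
robot.move_gripper(.45); st("open")
robot.servo_line(W(.0258,-.033,.055),speed=.15)
x,y=-.041,.0305
robot.goto(W(x,y,.055),ori(90)); st("blue above")
p,d=robot.grab_frame("side"); cv2.imwrite("pics/s9.png",cv2.resize(cv2.cvtColor(p,cv2.COLOR_RGB2BGR)[150:270,220:340],None,fx=5,fy=5,interpolation=cv2.INTER_CUBIC))
for z in (.034,.015,-.001):
    robot.servo_line(W(x,y,z),speed=.08); f=F(); print(z,L(),f)
    if abs(f[2])>4: print("STOP");break
else:
    robot.move_gripper(.12); robot.dwell(.1); st("grip")
p,d=robot.grab_frame("side"); cv2.imwrite("pics/s10.png",cv2.resize(cv2.cvtColor(p,cv2.COLOR_RGB2BGR)[150:270,220:340],None,fx=5,fy=5,interpolation=cv2.INTER_CUBIC))
overlay("pics/s9.png",(220,150),5,"side",[(.026,-.033),(.027,.033),(-.041,.033)],"pics/s9.png")
a=np.hstack([cv2.imread("pics/s9.png"),cv2.imread("pics/s10.png")]); cv2.imwrite("pics/s910.png",cv2.resize(a,(800,400)))
```

```text
open t 28.07 tcp [ 25.73 -32.98  -1.09] F [-0.37 -0.91 -0.95] w 39.51
blue above t 30.1 tcp [-41.08  30.42  54.67] F [ 0.47 -0.02 -0.33] w 39.71
0.034 [-41.28  30.4   33.68] [ 0.39  0.52 -0.62]
0.015 [-41.12  30.45  15.03] [1.12 0.25 0.42]
-0.001 [-41.16  30.47  -0.99] [-0.88 -0.54  0.77]
grip t 31.9 tcp [-40.74  30.48  -0.71] F [-0.56  0.41  4.38] w 17.68
```

View pics/s910.png

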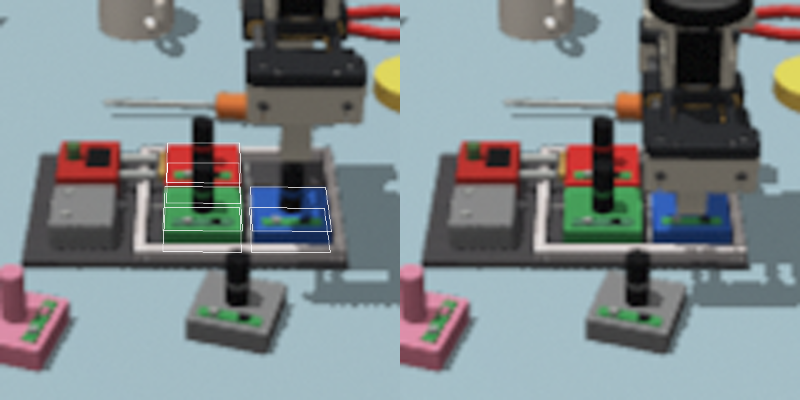

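Run:
```python
from h import *
x,z=-.0412,-.001
for y in (.015,-.002,-.018,-.028,-.0328):
    robot.servo_line(W(x,y,z),speed=.04); f=F(); print(y,L(),f)
    if abs(f[0])>8 or abs(f[1])>8: print("STOP");break
robot.dwell(.2); st()
p,d=robot.grab_frame("side"); cv2.imwrite("pics/s11.png",cv2.resize(cv2.cvtColor(p,cv2.COLOR_RGB2BGR)[150:270,220:340],None,fx=5,fy=5,interpolation=cv2.INTER_CUBIC))
overlay("pics/s11.png",(220,150),5,"side",[(.026,-.033),(.027,.033),(-.041,-.033)],"pics/s11.png")
```

```text
0.015 [-40.6   14.15  -0.68] [-0.16 -0.57  5.96]
-0.002 [-40.73  -2.88  -0.73] [ 0.22 -0.91  5.66]
-0.018 [-40.71 -18.93  -0.72] [-0.85 -0.54  6.46]
-0.028 [-40.73 -28.95  -0.72] [ 0.12 -0.79  5.27]
-0.0328 [-40.76 -33.76  -0.7 ] [ 0.79 -1.88  4.37]
 t 34.48 tcp [-40.81 -33.65  -0.73] F [-0.21 -0.78  5.69] w 17.17
```

View pics/s11.png

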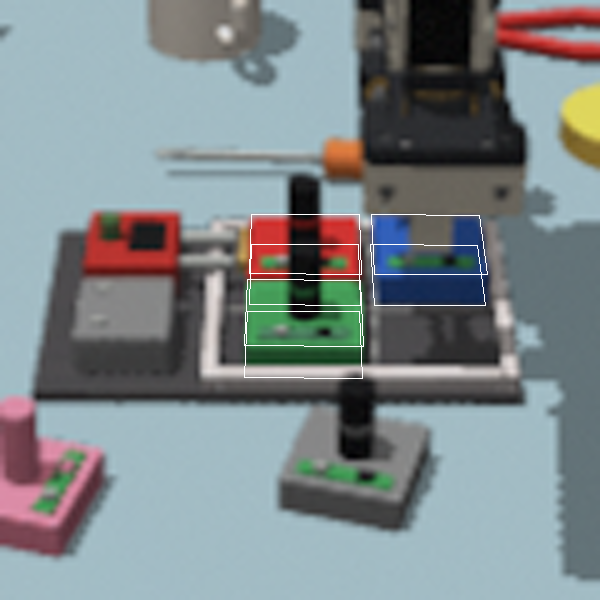

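Blue is in place, matching its outline. I'll release it, retreat and check from above.

Run:
```python
from h import *
robot.move_gripper(.45); 
x=robot.read_position()
robot.servo_line(x+[0,0,.17],speed=.2); st("up")
robot.movej([-47.034, 20.546, 0.682, 0, -70.136, -16.507]); st("home")
p,d=robot.grab_frame("top"); cv2.imwrite("pics/t12.png",cv2.resize(cv2.cvtColor(p,cv2.COLOR_RGB2BGR)[145:265,220:370],None,fx=5,fy=5,interpolation=cv2.INTER_CUBIC))
overlay("pics/t12.png",(220,145),5,"top",[(.026,-.033),(.027,.033),(-.041,-.033)],"pics/t12o.png")
```

```text
up t 36.16 tcp [-42.08 -32.52 167.81] F [ 0.09  0.69 -0.37] w 39.96
home t 38.06 tcp [-338.02 -463.66  193.12] F [-0.17  0.55 -0.83] w 39.53
```

View pics/t12.png

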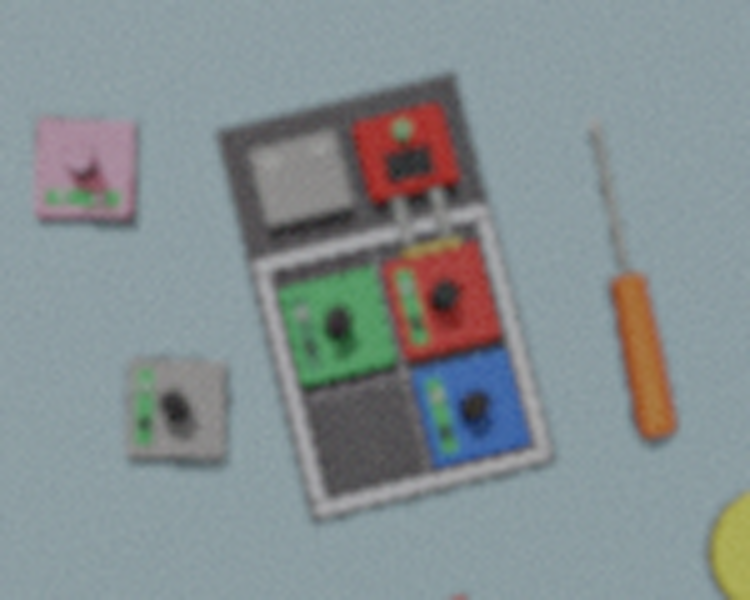

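View pics/t12o.png

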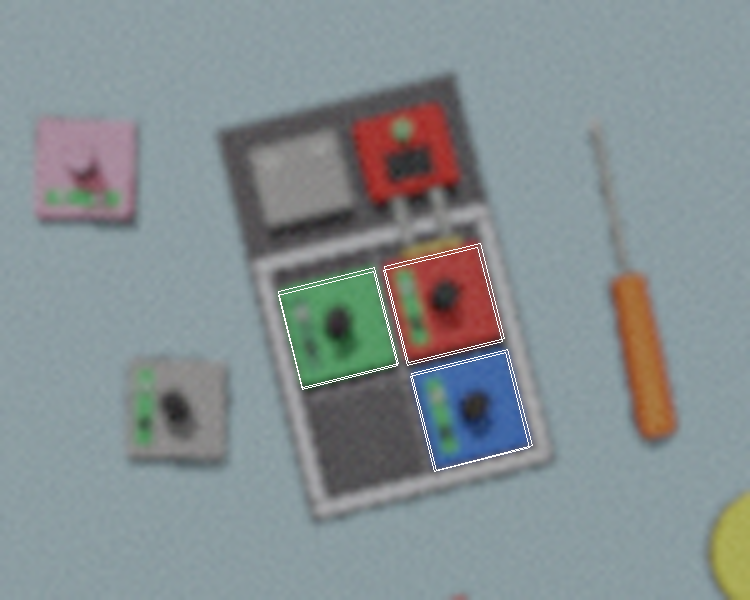

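Run:
```python
from rig import robot
robot.dwell(.3); print(robot.job_done(), robot.read_t())
```

```text
the job is handed in; nothing more can be done
the job is handed in; nothing more can be done
```

I moved all three carriers in the order asked and handed the job in at about 38 s of the 72 s allowed; no verdict is reported. Green went sideways into the bay before the cover, red went up to the head and was pressed and released, and blue went into the bay red left.

- **Final positions:** the last top view, compared with drawn outlines, shows green near tray (27, 33) mm, red near (26, −33) mm and blue near (−41, −34) mm. All are within about 1–2 mm of their bay centre lines and released. The bystanders in that view look unmoved, and the arm is back at its start pose, clear of everything.
- **Pressing red:** I felt the pad at red x of about 26.5 mm and held about 1.5 mm of pad travel for over 0.7 s. The wrist read about 10.5 N along the press. Allowing for floor friction, I put the pad force at 8–9 N. I could not measure it directly, and I did not see the head's lamp change.
- **Downward load while pressing:** the wrist's vertical force rose to about 15 N while red was against the pad, so the carrier was pushed onto the floor. That is below the 30 N limit by the wrist reading.
- **Finger length disagreed with the description:** the fingertips are about 33 mm above the reported TCP. My first grip on green therefore closed over the top of its post, pressing down with about 6 N, and dragged it about 27 mm by friction. I noticed this from the grip width, the vertical force and the side view, then regripped lower. The other grips used the corrected height and read about 17.5 mm on the 18 mm posts.
- **Grip force:** the interface fixes it at 30 N rather than the advised 20 N. I placed the jaws so that closing pulled each carrier away from the nearest wall.

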